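Zero the torque console under its push-latch shroud

ROBOT

A 7-joint arm with a two-finger parallel gripper is mounted at the origin on the work surface. World frame = base frame: x ahead of the robot, y to its left, z up, the work surface at z = 0. Lengths are in m, angles in rad, forces in N, time in s.
With the tool pointing down it reaches from about 0.425 to 0.95 m from the base axis. Payload 4.7 kg.
Tool frame: the origin (TCP) lies at the very end of the fingers, on their centre line; the grasp point (between the pads) lies 19 mm behind it; z points along the fingers, y is the line along which they close (so a half turn about z gives the same grasp; the last joint's range is limited). The gripper opens to 85 mm and grips with 20 to 120 N. Pads are 22 mm wide; open, the fingers measure 114 mm over their backs; the gripper's body (76 mm by 85 mm) begins 54 mm behind the grasp point. The pads swing forward as they close: fully open they stand 13 mm farther back than shut.
Start: joints at [-0.029, 0.469, -0.049, 1.532, 0.024, 1.141, -0.082], TCP at [0.675, 0, 0.231] pointing down, gripper open.
Joint ranges: [-2.59, 2.59], [-0.33, 1.99], [-1.39, 1.29], [0.1, 2.45], [-1.04, 4.18], [0.21, 1.99], [-2.66, 2.66]. Speed limits (rad/s): [2.57, 2.57, 3.14, 3.14, 3.14, 3.14, 3.14].

INTERFACE

Orientations are given as a rotation vector (axis times angle).
In Python, from workcell import * gives the robot as it stands. The module is installed in compiled form; this text tells all that it offers. Calls block until the motion is done:
- goto(position, orientation): joint-space move of the TCP to a pose.
- movel(position, rot=None, rate=0.15, max_force=None): straight line of the TCP; rot=None keeps the orientation; rate is the mean speed in m/s. With max_force (N) it stops when the force on the tool has changed by that much, and returns True; else False.
- move_j(angles): joint-space move.
- open_gripper() and clamp(effort=None): open the fingers fully, or close them until they stop; effort is the grip in N (None keeps the last).
- sleep(seconds).
- inverse_kinematics(position, orientation): joint angles nearest the present ones, or None.
- capture(name): name is "scene" or "side" or "wrist"; returns a dict with "frame" (400x640x3 uint8, red, green, blue), "depth" (400x640 float32, m along the optical axis (not along the pixel's ray), 0 where there is no reading), "intrinsics" (3x3 intrinsics, pixels), "R" (3x3) and "t" (3): a world point X has camera coordinates R X + t. Camera axes: x right, y down, z forward; pixel columns grow to the right and rows downward; lengths in m; the calibration is good to about 2 mm. A picture is of the moment at which its call begins.
A pose or a line that the arm cannot do raises Unreachable and nothing moves.
- hand_in(): hands the job in; it is judged then, once.
Readings, each from a call of its own:
- get_time(): time.
- get_joint_pos(): joint angles.
- get_qd(): joint speeds.
- get_joint_efforts(): joint torques, N m.
- get_tcp_pos(): TCP position.
- get_tcp_rot(): TCP orientation.
- get_wrist_force(): force on the tool from outside, world axes, zero at the start.
- get_wrist_torque(): the same for the moment, N m.
- get_opening(): finger opening in m.
- get_finger_force(): force on a finger pad.
Only numpy, scipy, OpenCV 4.12 (cv2) and the standard library are available. Lean on these libraries where they do the work, as an engineer would, in place of code of your own. Each camera call takes 0.05 s, during which the arm holds its last target. There are 200 camera calls.

TASK

Press the free edge of the console's amber shroud so that it pops open, press the round key underneath fully down, then press the shroud down again until it latches shut, and let go. Work with the fingertips only: do not press the square key beside it, and leave the sockets, tee handle, plug and adapter where they are.

Things in the scene. Friction and masses are not known exactly. Their poses are not given: they have to be found in the camera images.
- console: Grey torque calibration console fixed to the bench, 190 x 220 x 50 mm (x, y, z). Origin: centre of its underside; z up. Its flat deck is 50 mm above the bench. The shroud and the two keys stand on the deck.
- cover_hinge (a point): Middle of the shroud's hinge axis, fixed on the console 60 mm to its +y side of centre and 80 mm above the bench; its x axis (the console's x axis) is the hinge axis, and the shut shroud reaches from here 140 mm towards the console's -y.
- cover (a joint): Angle of the amber shroud, rad; 0 = latched shut, top level 84 mm above the bench. Push-push latch: pressed to its stop at -0.078, 9 mm down at the pad (it trips by -0.066, 7.6 mm; 2 to 3 N) and released, it springs up after the finger in about 2 s and stays at about 1.15, leaning over its hinge to the console's +y (yields to a stop at 1.5). Pressed down to its stop again and released, it catches at 0.
- cover_pad (a point): Centre of the round 28 mm thumb pad on the shroud's outer (upper) face, mid-width, 115 mm from the hinge axis, 25 mm from the free edge; moves with the shroud. z points out of this face, which lies 4 mm outside the hinge axis. The shroud is 150 mm wide along the hinge, 140 mm long, 4 mm thick, with a 16 mm skirt below it at free edge and sides.
- zero_key (a joint): Travel of the round key, m: 0 up, 0.004 fully down (3.5 N); it springs back.
- zero_key_top (a point): Centre of the top of the round black key (24 mm diameter), 66 mm above the bench, 115 mm from the hinge axis under the shroud. It and the square key stand 72 mm apart along the console's x, in either order.
- span_key (a joint): Travel of the square key, m: 0 up, 0.004 down. Not to be pressed.
- span_key_top (a point): Centre of the top of the square black key (21 mm wide), 66 mm above the bench.
- stand: Hardwood stand fixed to the bench, 170 x 60 x 30 mm, holding the three sockets in 14 mm deep holes; origin at the centre of its underside.
- socket_large: Chrome socket, 30 mm diameter, 45 mm tall, upright in the stand, loose; origin at the centre of its underside.
- socket_mid: Chrome socket, 26 mm diameter, 42 mm tall, upright in the stand, loose; origin at the centre of its underside.
- socket_small: Chrome socket, 22 mm diameter, 38 mm tall, upright in the stand, loose; origin at the centre of its underside.
- tee_handle: Matte steel tee handle lying on the bench, loose, 12 mm thick: a 150 mm crossbar along its y and a 102 mm shank along its +x; origin under the middle of the crossbar.
- ground_plug: Copper grounding plug standing on the bench, loose, 26 mm diameter foot, 38 mm tall; origin at the centre of its underside.
- adapter: Square titanium test adapter standing on the bench, loose, 34 mm square, 38 mm tall with its stub; origin at the centre of its underside.

How it is judged:
By the outcome, as a careful person would: the job done as asked, in the order asked, and still so for the second after the job is handed in, with the robot touching nothing.
It also fails if it takes over 56 s, if anything falls off the work surface, if the arm or the gripper's body presses on something with over 40 N, if the wrist force passes 120 N, or if a joint passes its speed limit or range.

## Working session

There is one attempt and no reset: what is moved stays moved. The work goes in short steps, each a Python script; the robot and the scene stay as the last script left them, time stands still between calls to the robot, and variables do not carry over. Pictures are saved under pics/ and viewed, at most 10 in all, crops included, and the job is handed in when it is done.

```bash
mkdir -p pics
cat > h.py <<'E'
from workcell import *
import numpy as np, cv2
def snap(cam,name):
    c=capture(cam); cv2.imwrite(f'pics/{name}.png',c['frame'][:,:,::-1]); np.savez(f'pics/{name}.npz',**c); return c
def world(c,u,v,r=2):
    d=c['depth'][v-r:v+r+1,u-r:u+r+1]; z=np.median(d[d>0]); K=c['intrinsics']
    return c['R'].T@(z*np.linalg.inv(K)@[u,v,1]-c['t'])
E
python3 -c "
from h import *
a=snap('scene','scene');b=snap('side','side')
cv2.imwrite('pics/both.png',cv2.resize(np.vstack([a['frame'],b['frame']])[:,:,::-1],(480,600)))
print(get_tcp_rot(),get_time())"
```

```text
[-2.22047732e+00 -2.22071803e+00  2.00717778e-03] 0.1
```

View pics/scene.png

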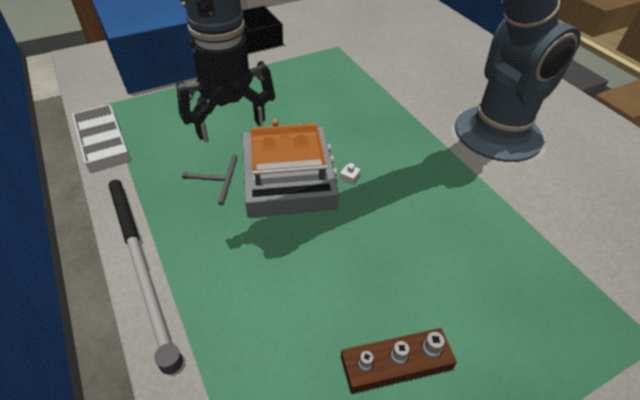

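View pics/side.png

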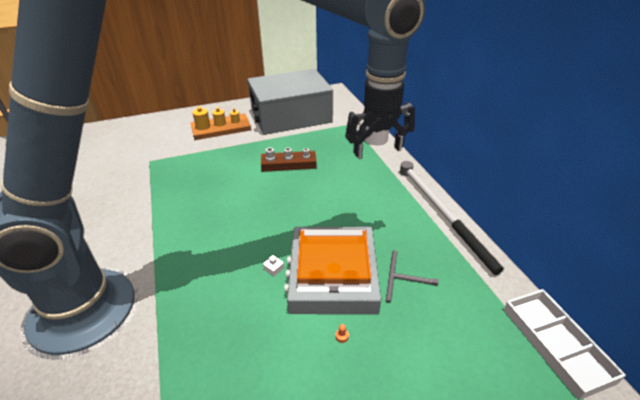

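The shroud is shut. Its hinge posts are on the stand side (scene about (290,175)) and its free edge faces the copper plug (side about (333,280)). The tee lies beyond the console and the adapter is on the robot's side. Next I'll enlarge the console crops.

```bash
python3 -c "
from h import *
a=np.load('pics/scene.npz');b=np.load('pics/side.npz')
ca=cv2.resize(a['frame'][110:220,220:370],None,fx=5,fy=5,interpolation=2)
cb=cv2.resize(b['frame'][215:345,255:395],None,fx=4,fy=4,interpolation=2)
cv2.imwrite('pics/c1.png',ca[:,:,::-1]);cv2.imwrite('pics/c2.png',cb[:,:,::-1])
for n,c in(('scene',a),('side',b)):
    f=c['frame'];h=cv2.cvtColor(f,cv2.COLOR_RGB2HSV)
    vv,uu=np.mgrid[0:400,0:640];z=c['depth'];K=c['intrinsics']
    P=((np.stack([uu,vv,np.ones_like(uu)],-1)@np.linalg.inv(K).T)*z[...,None]-c['t'])@c['R']
    np.save(f'pics/P_{n}.npy',P)
    ok=(z>0)&(abs(P[...,0]-.66)<.25)&(abs(P[...,1])<.45)
    for lab,m in (('amber',ok&(P[...,2]>.07)&(P[...,2]<.1)&(h[...,0]<20)&(h[...,1]>150)),('deck/grey',ok&(P[...,2]>.04)&(P[...,2]<.056)),('all>.03',ok&(P[...,2]>.035)&(P[...,2]<.1))):
        m=cv2.morphologyEx(m.astype(np.uint8),cv2.MORPH_OPEN,np.ones((3,3)))
        k,l,s,_=cv2.connectedComponentsWithStats(m); i=1+s[1:,4].argmax();q=P[l==i]
        r=cv2.minAreaRect((q[:,:2]*1000).astype(np.float32));print(n,lab,len(q),r,np.median(q[:,2]))
"
```

```text
scene amber 2380 ((533.7423095703125, -101.80834197998047), (133.43930053710938, 145.24468994140625), 70.1064224243164) 0.08409274368949618
scene deck/grey 3189 ((537.5446166992188, -87.806396484375), (222.34677124023438, 190.345703125), 70.02394104003906) 0.04993596642345146
scene all>.03 6763 ((536.4567260742188, -87.30502319335938), (222.0266876220703, 192.935791015625), 69.8624267578125) 0.06514470426206159
side amber 3245 ((534.9243774414062, -102.68191528320312), (137.7252960205078, 147.98553466796875), 70.25318908691406) 0.08570383532129552
side deck/grey 2491 ((538.90625, -93.61770629882812), (217.94244384765625, 189.9871063232422), 70.13349151611328) 0.051543133534391716
side all>.03 6724 ((538.6533813476562, -91.74835205078125), (221.46737670898438, 191.72279357910156), 70.03938293457031) 0.08360164046039661
```

View pics/c1.png

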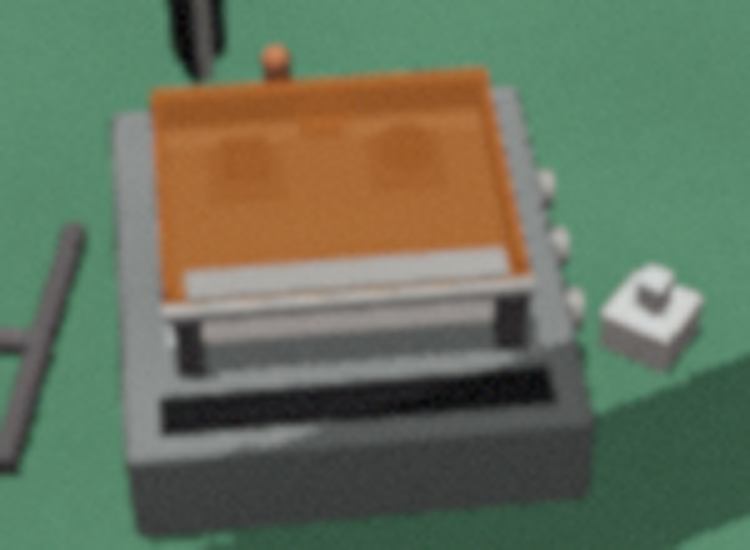

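View pics/c2.png

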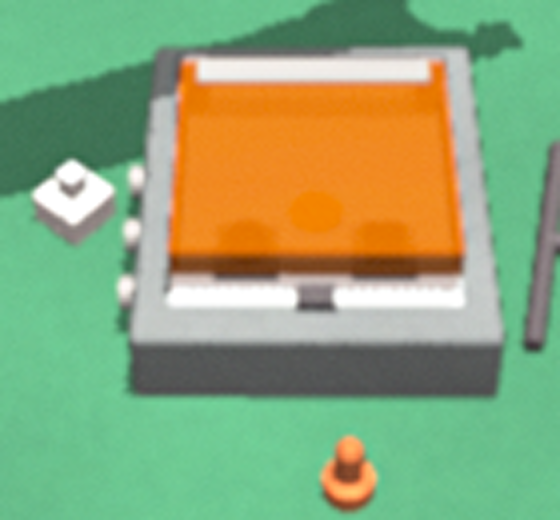

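The closed cover's pad is near side-image pixel (334,268). The patch on the robot's side looks round (crop 1 at (405,155)) and the other looks square (245,160). I'll confirm which is which once the shroud is open, so the shroud press comes first.

```bash
cat >> h.py <<'E'
from scipy.spatial.transform import Rotation as Ro
C=np.array([.5378,-.0900]);yaw=np.radians(-20)
X=np.array([np.cos(yaw),np.sin(yaw)]);Y=np.array([-X[1],X[0]])
R0=Ro.from_rotvec([-np.pi/2**.5,-np.pi/2**.5,0])
def rot(tilt=0): # + leans the body to console -y
    return (Ro.from_euler('z',yaw)*Ro.from_euler('x',tilt)*R0).as_rotvec()
def pt(x,d,z): # x along the console, d from the hinge towards -y
    return np.r_[C+x*X+(.06-d)*Y,z]
E
python3 -c "
from h import *
b=np.load('pics/side.npz');print(world(b,334,268,1),pt(0,.115,.084))
for t in (0,15):
  for p in (pt(-.036,.11,.15),pt(.036,.11,.06),pt(0,.02,.26),pt(0,.115,.2)):
    print(t,inverse_kinematics(p,rot(np.radians(t))) is not None)
clamp(20)
goto(pt(0,.115,.12),rot())
print(get_tcp_pos(),get_wrist_force(),get_opening())
print(movel(pt(0,.115,.070),rate=.03,max_force=8)); print(get_tcp_pos(),get_wrist_force())
movel(pt(0,.125,.25),rate=.2)
movel(pt(0,.20,.28),rate=.2)
sleep(1.0)
snap('side','s2');c=snap('scene','s3')
ca=cv2.resize(c['frame'][90:220,220:370],None,fx=4,fy=4,interpolation=2)
cb=cv2.resize(np.load('pics/s2.npz')['frame'][180:310,255:395],None,fx=4,fy=4,interpolation=2)
cv2.imwrite('pics/c3.png',cv2.resize(np.hstack([ca,cb]),(800,359))[:,:,::-1]);print(get_time())
"
```

```text
[ 0.52142633 -0.1442501   0.08631029] [ 0.51898889 -0.14168309  0.084     ]
0 True
0 True
0 True
0 True
15 True
15 True
15 True
15 True
[ 0.52107294 -0.1407661   0.12094048] [0.20759137 0.58624757 0.71789772] 0.00034505241034871626
True
[ 0.51895662 -0.14169796  0.07544857] [-1.45192361  0.5106042   6.36586882]
5.8333
```

View pics/c3.png

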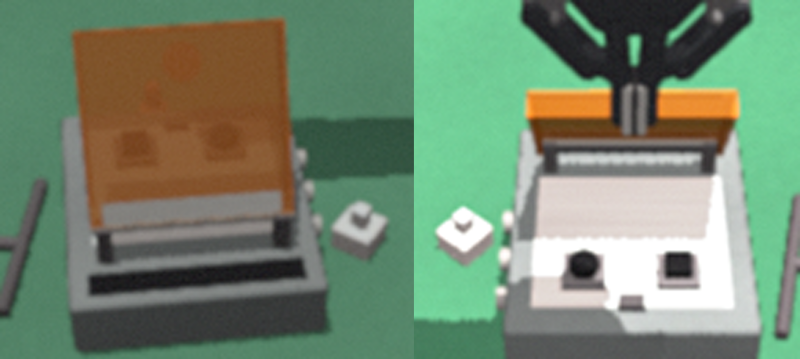

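The shroud is open. In the side view the round key is on the robot's side at crop (584,263), and the square key is at (678,263). I'll press the round one.

```bash
python3 -c "
from h import *
b=np.load('pics/s2.npz')
for u,v in((317,275),(351,275)): print(world(b,u,v,1))
print(pt(-.036,.115,.066),pt(.036,.115,.066))
t=rot(np.radians(15))
goto(pt(-.036,.125,.14),t)
movel(pt(-.036,.111,.085),rate=.1)
print(get_tcp_pos(),get_wrist_force())
f0=get_wrist_force()
print(movel(pt(-.036,.111,.058),rate=.02,max_force=9)); print(get_tcp_pos(),get_wrist_force()-f0)
sleep(.3);print(get_tcp_pos(),get_wrist_force()-f0)
c=snap('side','s4')
cv2.imwrite('pics/c4.png',cv2.resize(c['frame'][180:330,230:420],None,fx=4,fy=4,interpolation=2)[:,:,::-1]);print(get_time())
"
```

```text
[ 0.48718815 -0.13544005  0.06842168]
[ 0.553886   -0.15861906  0.06765516]
[ 0.48515996 -0.12937037  0.066     ] [ 0.55281783 -0.15399582  0.066     ]
[ 0.48718404 -0.12600341  0.08559324] [ 0.17204051 -0.31808493  0.17462663]
True
[ 0.48652765 -0.12558392  0.06379549] [-0.90947302 -1.07973816  7.04937742]
[ 0.48653124 -0.1255571   0.0638038 ] [-2.29722735  0.67804303  6.43351401]
8.5917
```

View pics/c4.png

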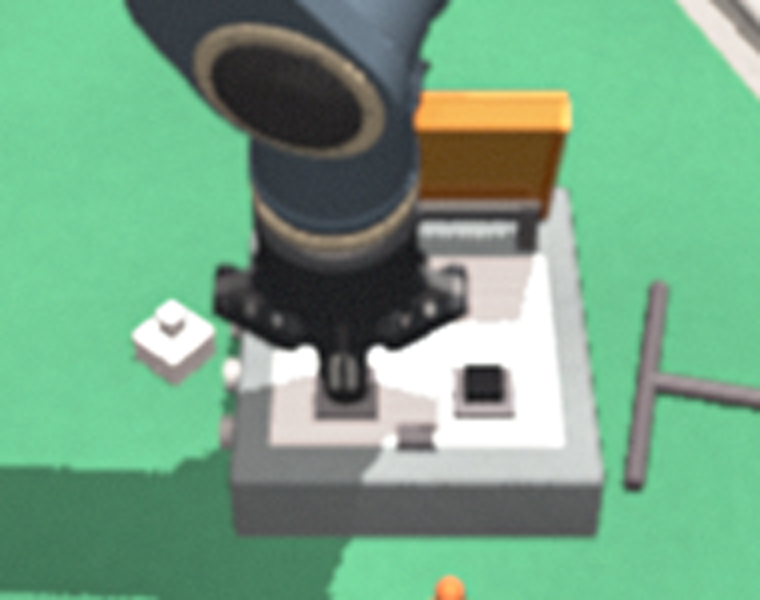

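The fingertip is on the round key at crop (345,385), and the square key at (484,383) is clear. I'll push a little harder to confirm it's at the stop, then retreat and close the shroud from its hinge side.

```bash
python3 -c "
from h import *
print(movel(pt(-.036,.111,.058),rate=.02,max_force=8)); print(get_tcp_pos(),get_wrist_force())
sleep(.3)
movel(pt(-.036,.125,.14),rate=.1)
movel(pt(0,.20,.30),rate=.2)
movel(pt(0,.02,.30),rot(),rate=.2)
movel(pt(0,.015,.20),rate=.15)
print(get_tcp_pos(),get_wrist_force())
for th in (1.0,.8,.6,.4,.25,.12):
    p=pt(0,.115*np.cos(th)-.004*np.sin(th),.080+.115*np.sin(th)+.004*np.cos(th))
    s=movel(p,rate=.08,max_force=20); print(th,s,get_tcp_pos().round(4),get_wrist_force().round(1))
    if s: break
else:
    print(movel(pt(0,.115,.068),rate=.03,max_force=9),get_tcp_pos(),get_wrist_force())
    sleep(.3);print(get_tcp_pos(),get_wrist_force())
    movel(pt(0,.115,.13),rate=.08); movel(pt(0,.115,.26),rate=.2);sleep(1)
c=snap('side','s5')
cv2.imwrite('pics/c5.png',cv2.resize(c['frame'][150:330,230:430],None,fx=3,fy=3,interpolation=2)[:,:,::-1]);print(get_time())
"
```

```text
True
[ 0.48657973 -0.12555945  0.06371269] [-2.85725418 -0.2549751  10.04901483]
[ 0.55378026 -0.04825341  0.20083084] [-0.02493241 -0.14789734 -0.66053307]
1.0 False [ 0.5382 -0.0888  0.1789] [-0.2 -0.4 -0.7]
0.8 False [ 0.5313 -0.1069  0.1648] [-1.  -0.3 -0.3]
0.6 False [ 0.526  -0.1213  0.1477] [-0.3  0.1  0.1]
0.4 False [ 0.5219 -0.1322  0.1278] [-0.7  0.1  1. ]
0.25 False [ 0.52   -0.1376  0.1118] [-1.1 -0.2  1.3]
0.12 False [ 0.519  -0.1405  0.0974] [-0.8 -0.3  1.5]
True [ 0.51940164 -0.14143623  0.07541833] [-1.08790651  0.54359146  7.36052653]
[ 0.51937403 -0.14145787  0.07541381] [-1.20178272 -0.59435246  7.52201339]
19.4417
```

View pics/c5.png

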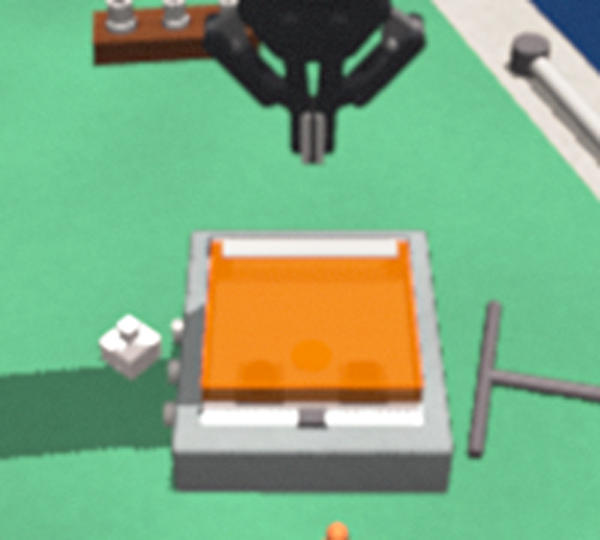

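The shroud is latched shut (pad at crop (312,355)), the robot is clear of it, and the other objects look undisturbed.

```bash
python3 -c "
from h import *
b=np.load('pics/s5.npz');print(world(b,334,268,1)[2])
hand_in()"
```

```text
0.08455919883474367
the job is handed in; nothing more can be done
```

Job handed in at about 19 s: the shroud popped open, the round key went to its stop, and the shroud is latched shut again with the arm clear; the square key and loose parts were not touched.

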